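Release the test cage and hold its sprung gate ajar

TASK

Swing the stop arm away from the bench test cage's gate by pressing the bar knob down and turning it counter-clockwise as far as it goes. Then take the sagging gate bolt by its upright grip, lift its nose over the keeper's bent lip while drawing it back until it is clear of the keeper, and pull the gate ajar by that same grip, to a gap of about 7 cm at its free edge. Finish still gripping the bolt, holding the gate steady against its closing spring, and leave the board in the cage and the other things on the bench where they are.

Things in the scene. Friction and masses are not known exactly. Their poses are not given: they have to be found in the camera images.
- test_cage: Fixed bench test cage, 107 mm high without the knobs, on a dark steel base plate 156 x 380 x 10 mm. Origin in the base's underside (base: own x -94..62, y -252..128 mm). Own x points away from the robot at yaw 0 (yaw varies -0.35 to 0.05), y left, z up. Along y: hinge post +120, barred gate +106 to -90, latch post with keeper -96 to -146, grey knob housing -166 to -246 (top z 72). Clear screens behind and at the sides, no roof.
- gate: Barred aluminium gate, 200 mm from hinge axis to free edge, 86 mm high (cage z 14 to 100), 10 mm thick; two slotted bolt guides on its front reach cage z 106. Origin on the hinge axis at the gate's lower edge, cage (-45, 110, 14) mm; at gate_swing 0 its axes are the cage's and it runs along own -y. It carries the bolt.
- gate_hinge (a point): Point on the gate's vertical hinge axis, 43 mm above the gate's lower edge.
- gate_free_edge (a point): Middle of the gate's free edge, 200 mm from the hinge axis.
- gate_swing (a joint): Gate angle, rad: 0 shut, grows as the free edge comes towards the robot (clockwise from above), to 1.3. A spring always pulls it shut: 0.18 Nm when shut, 0.4 Nm at 0.35 rad. It cannot open while the stop arm or the bolt is engaged.
- bolt: Bare steel barrel bolt along the gate's front: rod 10 mm thick, 160 mm long, along own y, with a square nose 18 x 16 x 21 mm at its -y end and a vertical black round grip 16 mm in diameter, 44 mm high (own z 38 to 82 mm), on a thin stem. Origin on the rod's axis below the grip; axes are the gate's. About 0.14 kg; lies low in its guides and drops back when let go.
- bolt_grip (a point): Point on the axis of the bolt's upright grip, 63 mm above the rod's axis (19 mm below the grip's top), about 143 mm above the worktop at the start. The gate and guides end 37 mm below this point.
- bolt_nose (a point): Centre of the underside of the bolt's nose, 90 mm from the grip towards -y; the nose extends 8 mm either way along y.
- keeper_lip (a point): Middle of the top edge of the keeper's bent lip, a 5 mm plate standing in the keeper's mouth, at cage (-64, -102.5, 74.5) mm. At the start the bolt's nose lies behind it, its underside 9.5 mm lower. The keeper is a steel trough with two straps over it (cage y -100 to -140, z 62 to 107); the straps keep the gate shut as long as the nose is inside.
- bolt_slide (a joint): Travel of the bolt along the gate's own +y (towards the hinge), m: starts between 0 and 0.005, 0.050 is its stop. The nose strikes the lip at 0.007 unless lifted; it is wholly clear of the keeper above 0.028. About 1 N friction, no spring.
- bolt_lift (a joint): Height of the bolt above the bottom of its guides, m: 0 sagging, 0.016 top stop. Above 0.0095 the nose passes over the lip.
- selector: Press-and-turn knob on the grey housing: black disc 52 mm wide with a bar across it, bar 42 x 14 mm, 28 mm high. Origin on its vertical axis at the housing's top when up, cage (-56, -206, 72) mm; bar along own x, which is the cage's x at selector_turn 0. Disc's upper face 33 mm above the origin, bar's top 61 mm.
- selector_grip (a point): On the knob's axis, 50 mm above its origin, 17 mm above the disc's upper face and 11 mm below the bar's top: middle of the bar's upper part. Bar sides are 7 mm either way.
- selector_turn (a joint): Turn of the knob, rad: 0 locked, grows counter-clockwise from above, stop at 1.1. Pins under the disc block it near 0 unless pressed at least 6 mm; past 0.85 it can spring up again and stays turned. The knob's shaft carries a steel stop arm, 131 mm long, 37 mm over the worktop, that bars the gate's free edge at 0 and swings out to the front; the gate is free of it above 0.75.
- selector_press (a joint): How far the knob is pressed down, m: 0 up, 0.008 fully down. Spring force 2 N at the top, 6 N fully down.
- board: Tan circuit board 48 x 66 mm, 20 mm high, loose inside the cage; leave it.
- tape_roll: Roll of tape, 68 mm wide, 19 mm high, in front on the right; leave it.
- screw_tin: Open tin of screws, 63 mm wide, 29 mm high, in front of the cage; leave it.
- pliers: Pliers 146 x 49 mm, lying in front on the left; leave them.
- battery_block: Block battery 49 x 27 x 18 mm, lying left of the cage; leave it.
- flux_jar: Small lidded jar, 38 mm wide and high, left of the cage; leave it.

How it is judged (in metres and radians):
On the way, in this order (a step that is already met when the one before it is completed fails the run):
1. the release knob is turned counter-clockwise to its stop (within 0.15 rad) (value of joint selector_turn above 0.95 rad), for 0.1 s.
2. the bolt is lifted over the lip and drawn clear of the keeper (value of joint bolt_slide above 0.029 m), for 0.1 s.
3. the gate is pulled ajar by the gripped bolt (value of joint gate_swing above 0.2 rad and contact force between the fingers and bolt above 1 N), for 0.1 s.
At the end, for the whole second after the job is handed in: The fingers still hold the bolt (more than 1 N on it), the bolt is drawn at least 29 mm, the gate stands still at 0.20 to 0.52 rad (a gap of about 4 to 10 cm at its free edge), and the release knob is still turned (over 0.75 rad) (all of step 3 and value of joint gate_swing below 0.52 rad and velocity of joint gate_swing between -0.1 and 0.1 rad/s and value of joint bolt_slide above 0.029 m and value of joint selector_turn above 0.75 rad); the arm keeps its last pose, push and grip.
It fails at once if the knob is forced round without being pressed down (turned 0.25 to 0.55 rad while pressed less than 3 mm) (value of joint selector_turn between 0.25 and 0.55 rad and value of joint selector_press below 0.003 m).
It fails at once if the board in the cage or another thing on the bench is moved by more than 25 mm (distance of any of board, tape_roll, screw_tin, pliers, battery_block, flux_jar from where it was at the start of the episode above 0.025 m).
It also fails if it takes over 45 s, if anything falls off the work surface, if the arm or the gripper's body presses on something with over 40 N, if the wrist force passes 120 N, or if a joint passes its speed limit or range.

ROBOT

A 6-joint arm with a two-finger parallel gripper is mounted at the origin on a cart in front of the work surface, level with it; the furniture and walls round the work are solid. World frame = base frame: x ahead of the robot, y to its left, z up, the work surface at z = 0. Lengths are in m, angles in degrees, forces in N, time in s.
With the tool pointing down it reaches from about 0.35 to 0.875 m from the base axis. Payload 4.2 kg.
Tool frame: the origin (TCP) lies midway between the tips of the shut fingers; the grasp point (between the pads) lies 19 mm behind it; x points along the fingers, y is the direction in which the jaws open and shut, and the axes are right-handed (so a half turn about x gives the same grasp; the last joint's range is limited). The gripper opens to 87 mm and grips with 3 to 60 N. Pads are 19 mm wide; open, the fingers measure 117 mm over their backs; the gripper's body (75 mm by 190 mm) begins 51 mm behind the grasp point.
Start: joints at [85.061, 22.042, 0.453, 0, -68.411, -14.817], TCP at [0.211, 0.588, 0.223] pointing down, gripper open.
Joint ranges: [-179.83, 179.83], [-69.29, 118.12], [-61.27, 80.66], [-181.25, 117.63], [-171.15, -9.14], [-177.46, 177.46]. Speed limits (degrees/s): [159.86, 159.86, 180, 180, 180, 180].

INTERFACE

Orientations are given as a 3x3 rotation matrix whose columns are the frame's x, y, z axes.
In Python, from station import r gives the robot as it stands.
- The arm moves only by the tool play_rows, never from a script. Its argument "plan" is a list that holds one entry, the list of rows, each a list of 6 numbers: the shift along the tool's x, y, z in cm, then the turn, a rotation vector about the tool's x, y, z in units of 10 degrees (1.0 is 10 degrees). A call has 1 to 5 rows; each row is the pose to reach, as a shift and turn from the pose commanded when the call began, along the tool's axes at that moment; what a row does not reach only later rows make up. A row lasts 1/8 s, in which the tool goes at most 62.5 mm and 10.7 degrees, less where a joint would pass 70% of its speed; a pose out of reach is approached as far as the arm can. A call with a gripper value outside its range is refused whole. "hand" is the opening, from 0 (shut) to 1 (fully open), set as the call begins (left out, the last holds). The fingers move at their own pace and stop on an object; the grip force is fixed at half the most. Time passes only in rows, so rows that repeat a pose let the fingers close. It gives the time, the measured TCP pose, the force and the opening at its end, in the units of the state.
- r.sense(): the state, without advancing time (a new reading comes with each control period).
- r.capture(name): name is "scene" or "side" or "wrist"; returns (picture, depth): 384x512x3 uint8, blue, green, red; 384x512 float32, m along the optical axis (not along the pixel's ray), 0 where there is no reading.
- r.get_calibration(name): a dict with "vfov" (degrees; the focal length in pixels is half the picture's height over the tangent of half this angle, whatever the lens; pixels are square), "cx", "cy" (the principal point, pixels), "rvec" (rotation vector, rad) and "tvec" (3), from world to camera coordinates, as OpenCV has them. Camera axes: x right, y down, z forward; pixel columns grow to the right and rows downward; lengths in m; the calibration is good to about 2 mm. The wrist camera is an equidistant fisheye: a pixel r from the principal point sees the ray r / f radians off the axis. A picture is of the moment at which its call begins: read the wrist's pose just before it. get_calibration takes no time and is no camera call; for the wrist camera it gives the pose at the moment of the call.
- r.finish_job(): hands the job in, once; it reports no verdict.
The state is a dict: "time_s": time; "joints": joint angles; "joint_velocities": joint speeds; "effort": joint torques, N m; "tcp_pos": TCP position; "ee_rot": TCP orientation; "wrist_force": force on the tool from outside, world axes, zero at the start; "moment": the same for the moment, N m; "gripper_width": opening from 0.0 (shut) to 1.0 (fully open).
Only numpy, scipy, OpenCV 4.12 (cv2) and the standard library are available. Lean on these libraries where they do the work, as an engineer would, in place of code of your own. Each camera call takes 0.05 s, during which the arm holds its last target.

## Working session

There is one attempt and no reset: what is moved stays moved. The work goes in short steps, Python scripts to look and compute and a tool call to move; the robot and the scene stay as the last step left them, time stands still between calls to the robot, and variables do not carry over. Pictures are saved under pics/ and viewed, and the job is handed in when it is done.

Besides the shell and the picture viewer there is one more tool, called after "Request:" as name(argument=value, ...), one argument or row to a line, values as JSON. play_rows: Moves the arm, as the interface text tells. Its arguments: {"type":"object","properties":{"plan":{"type":"array","items":{"type":"array","items":{"type":"array","items":{"type":"number"}}}},"hand":{"type":"number"}},"required":["plan"]}

```bash
mkdir -p pics
cat > h.py <<'E'
import numpy as np, cv2
from station import r
def cal(n):
    c=r.get_calibration(n); R=cv2.Rodrigues(np.array(c['rvec'],float))[0]; t=np.array(c['tvec'],float).ravel()
    f=192/np.tan(np.radians(c['vfov'])/2); return f,c['cx'],c['cy'],R,t
def ray(n,u,v,C=None):
    f,cx,cy,R,t=C or cal(n); a,b=(u-cx)/f,(v-cy)/f
    if n=='wrist':
        th=np.hypot(a,b); s=np.sin(th)/th if th>1e-9 else 1; d=np.array([a*s,b*s,np.cos(th)])
    else: d=np.array([a,b,1.])
    d=R.T@d; return -R.T@t,d/np.linalg.norm(d)
def onz(n,u,v,z,C=None):
    o,d=ray(n,u,v,C); return o+d*(z-o[2])/d[2]
def tri(*rs):
    A=np.zeros((3,3));b=np.zeros(3)
    for o,d in rs:
        P=np.eye(3)-np.outer(d,d);A+=P;b+=P@o
    p=np.linalg.solve(A,b); return p,[np.linalg.norm(np.cross(p-o,d)) for o,d in rs]
def dpt(n,u,v,z,C=None): # depth along axis -> world
    f,cx,cy,R,t=C or cal(n); return R.T@(np.array([(u-cx)/f*z,(v-cy)/f*z,z])-t)
def proj(n,p,C=None):
    f,cx,cy,R,t=C or cal(n); q=R@np.array(p)+t
    if n=='wrist':
        th=np.arctan2(np.hypot(q[0],q[1]),q[2]);k=th/np.hypot(q[0],q[1]);return f*k*q[0]+cx,f*k*q[1]+cy
    return f*q[0]/q[2]+cx,f*q[1]/q[2]+cy
E
cat > s1.py <<'E'
from h import *
s=r.sense(); print(s)
for n in ['scene','side','wrist']:
    C=cal(n); im,d=r.capture(n); cv2.imwrite(f'pics/{n}0.png',im); np.save(f'pics/{n}0.npy',d); print(n,C[0],C[1],C[2],-C[3].T@C[4])
E
python3 s1.py
```

```text
{'time_s': 0.0, 'joints': array([ 8.50606737e+01,  2.20897023e+01,  3.80178033e-01, -2.92377438e-02,
       -6.84116544e+01, -1.48160044e+01]), 'joint_velocities': array([-0.0080801 , -0.03145624,  0.06412485, -0.06107331,  0.00208524,
       -0.02173674]), 'effort': array([ 2.63851944e-04, -3.90663099e+01,  1.87394768e+01,  4.21958864e+00,
        1.08841815e-02, -1.86766033e-04]), 'tcp_pos': array([0.21103545, 0.58765086, 0.22147284]), 'ee_rot': array([[-6.54832448e-04, -3.38180745e-01, -9.41080950e-01],
       [-2.06621048e-03, -9.41078686e-01,  3.38181369e-01],
       [-9.99997651e-01,  2.16592345e-03, -8.25037401e-05]]), 'wrist_force': array([ 0.21432776, -1.11447614, -0.20037064]), 'moment': array([ 3.05059190e-03, -2.06039429e-02, -1.71594529e-05]), 'gripper_width': 0.9999840966560112}
scene 353.30949585533176 253.8016514200434 189.56913747825303 [0.10796075 0.58341891 0.70715931]
side 463.0423853774324 254.6168134498761 183.14300210320283 [ 0.5298245  -1.26589688  0.84479588]
wrist 297.3186396354542 258.98728172369374 190.61318706884592 [0.28735662 0.56122409 0.38327762]
```

View pics/scene0.png

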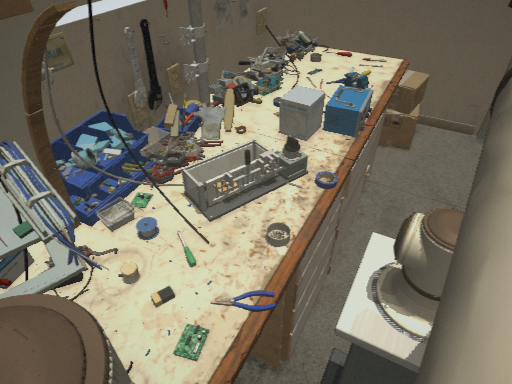

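View pics/side0.png

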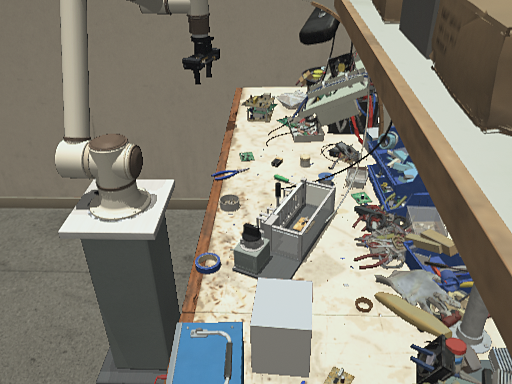

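View pics/wrist0.png

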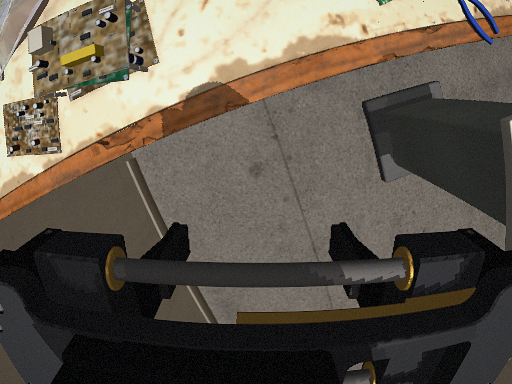

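The scene view shows the cage at about (245,180), with the knob at (291,145) and the bolt grip at (248,158). In the side view they are at (251,233) for the knob and (279,190) for the grip. I'll zoom in on both.

Run:
```python
from h import *
a=cv2.imread('pics/scene0.png')[120:230,170:330]; cv2.imwrite('pics/z1.png',cv2.resize(a,None,fx=5,fy=5,interpolation=cv2.INTER_CUBIC))
a=cv2.imread('pics/side0.png')[165:285,215:350]; cv2.imwrite('pics/z2.png',cv2.resize(a,None,fx=5,fy=5,interpolation=cv2.INTER_CUBIC))
```

```text
(no output)
```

View pics/z1.png

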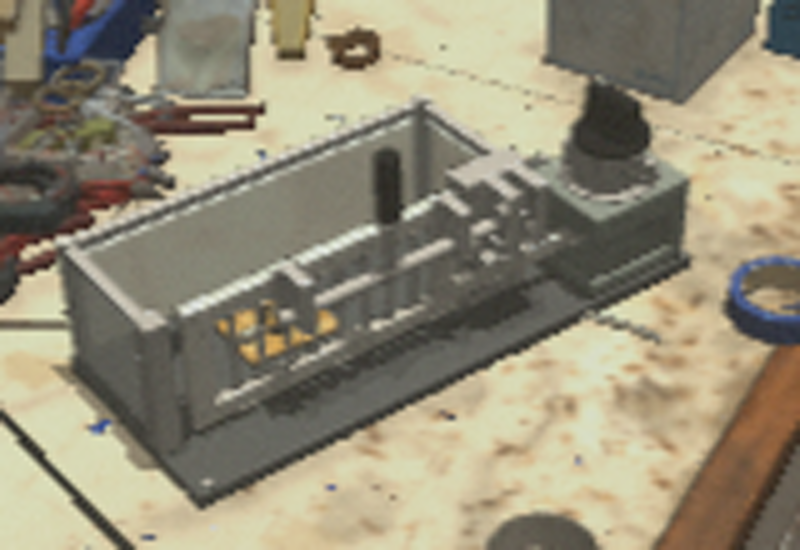

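View pics/z2.png

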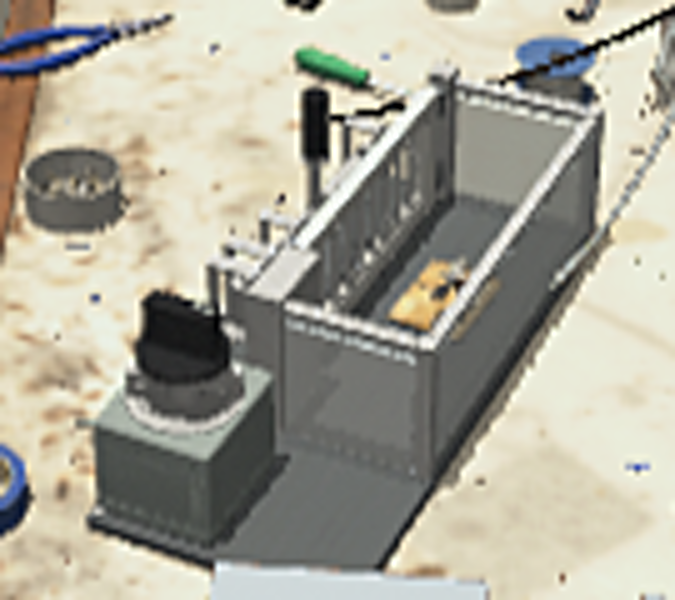

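Run:
```python
from h import *
S=lambda u,v:ray('scene',170+u/5,120+v/5)
D=lambda u,v:ray('side',215+u/5,165+v/5)
print('grip mid',tri(S(387.5,186),D(315,124)))
print('grip top',tri(S(387.5,152),D(315,92)))
print('bar top',tri(S(613,90),D(182,305)))
a=onz('scene',170+40.,120+101,0.01);b=onz('scene',170+138,120+52.4,0.01);print(a,b,np.linalg.norm(a-b)); e=a-b; print('yaw',np.arctan2(-e[0],e[1]))
# post tops: hinge post top front vs latch
```

```text
grip mid (array([ 0.52495799, -0.1366506 ,  0.13752784]), [np.float64(0.0007785958792576539), np.float64(0.000778595879257674)])
grip top (array([ 0.52496821, -0.13781936,  0.15979227]), [np.float64(0.0006807943277834958), np.float64(0.0006807943277835898)])
bar top (array([ 0.45737618, -0.30203035,  0.13021803]), [np.float64(0.0006996610238424963), np.float64(0.0006996610238425881)])
[0.55684677 0.02533922 0.01      ] [ 0.39871242 -0.31293079  0.01      ] 0.37340738245796185
yaw -0.437294566740606
```

```bash
cat >> h.py <<'E'
from scipy.spatial.transform import Rotation as Ro
def rotdown(yaw_y): # tool x down, tool y at world heading yaw_y(rad)
    x=np.array([0,0,-1.]);y=np.array([np.cos(yaw_y),np.sin(yaw_y),0]);return np.stack([x,y,np.cross(x,y)],1)
def rows(p,Rt,n,m=5,p0=None,R0=None):
    s=r.sense(); p0=s['tcp_pos'] if p0 is None else p0; R0=s['ee_rot'] if R0 is None else R0
    for i in range(1,m+1):
        q=p0+(np.array(p)-p0)*i/n; v=Ro.from_matrix(R0.T@Rt).as_rotvec()*i/n
        print(np.round(np.r_[R0.T@(q-p0)*100,np.degrees(v)/10],2).tolist())
def simrows(pl,p0,R0):
    d=np.array(pl[-1]);return p0+R0@d[:3]/100, R0@Ro.from_rotvec(np.radians(d[3:]*10)).as_matrix()
E
python3 - <<'E'
from h import *
p=np.array([0.211,0.588,0.222]);R=rotdown(np.arctan2(-.941,-.338)); T=np.array([.58,-.24,.30])
for k in range(4):
    v=5 
    n=18-5*k; m=min(5,n)
    q=p+(T-p)*m/n; print(np.round(R.T@(q-p)*100,1)); R=R@Ro.from_euler('x',50 if k<3 else 30,degrees=True).as_matrix(); p=q
print(p,R)
E
```

```text
[ -2.2  18.2 -17.4]
[ -2.2  -1.7 -25.1]
[ -2.2 -20.3 -14.9]
[ -1.3 -14.7   3.6]
[ 0.58 -0.24  0.3 ] [[ 0.          0.33804648  0.94112941]
 [ 0.          0.94112941 -0.33804648]
 [-1.          0.          0.        ]]
```

Request:
play_rows(
  plan=[
    [[-0.4, 3.6, -3.5, 1, 0, 0], [-0.9, 7.3, -7.0, 2, 0, 0], [-1.3, 10.9, -10.5, 3, 0, 0], [-1.8, 14.6, -14.0, 4, 0, 0], [-2.2, 18.2, -17.4, 5, 0, 0]],
  ],
)

```text
time_s: 0.78
tcp_pos: [0.3138, 0.3564, 0.2446]
ee_rot: [[-0.0, -0.94, -0.341], [-0.0, -0.341, 0.94], [-1.0, 0.0, -0.0]]
wrist_force: [1.3, 1.1, 0.0]
gripper_width: 0.995
```

Request:
play_rows(
  plan=[
    [[-0.4, -0.3, -5.0, 1, 0, 0], [-0.9, -0.7, -10.0, 2, 0, 0], [-1.3, -1.0, -15.0, 3, 0, 0], [-1.8, -1.4, -20.0, 4, 0, 0], [-2.2, -1.7, -25.1, 5, 0, 0]],
  ],
)

```text
time_s: 1.4
tcp_pos: [0.4166, 0.1269, 0.2668]
ee_rot: [[0.0, -0.865, 0.501], [0.0, 0.501, 0.865], [-1.0, -0.0, 0.0]]
wrist_force: [1.0, 0.6, -1.0]
gripper_width: 0.998
```

Request:
play_rows(
  plan=[
    [[-0.4, -4.1, -3.0, 1, 0, 0], [-0.9, -8.1, -6.0, 2, 0, 0], [-1.3, -12.2, -8.9, 3, 0, 0], [-1.8, -16.2, -11.9, 4, 0, 0], [-2.2, -20.3, -14.9, 5, 0, 0]],
  ],
)

```text
time_s: 2.02
tcp_pos: [0.5189, -0.1032, 0.2886]
ee_rot: [[-0.0, -0.172, 0.985], [0.0, 0.985, 0.172], [-1.0, 0.0, -0.0]]
wrist_force: [0.6, 0.2, -0.1]
gripper_width: 1.001
```

Request:
play_rows(
  plan=[
    [[-0.4, -4.9, 1.2, 1, 0, 0], [-0.9, -9.8, 2.4, 2, 0, 0], [-1.3, -14.7, 3.6, 3, 0, 0], [-1.3, -14.7, 3.6, 3, 0, 0]],
  ],
)

```text
time_s: 2.52
tcp_pos: [0.5806, -0.2425, 0.2997]
ee_rot: [[-0.002, 0.342, 0.94], [0.0, 0.94, -0.342], [-1.0, -0.0, -0.002]]
wrist_force: [-0.4, 0.2, 0.1]
gripper_width: 0.996
```

```bash
cat > cap.py <<'E'
import sys
from h import *
k=sys.argv[1]; s=r.sense(); print(s['time_s'],s['joints'].round(1),s['tcp_pos'],s['ee_rot'].round(3).tolist(),s['wrist_force'].round(2),s['gripper_width'])
for n in sys.argv[2:]:
    C=cal(n); im,d=r.capture(n); cv2.imwrite(f'pics/{n}{k}.png',im); np.savez(f'pics/{n}{k}.npz',d=d,f=C[0],cx=C[1],cy=C[2],R=C[3],t=C[4])
E
cat >> h.py <<'E'
def load(n,k):
    z=np.load(f'pics/{n}{k}.npz'); return (float(z['f']),float(z['cx']),float(z['cy']),z['R'],z['t'])
E
python3 cap.py 1 wrist
```

```text
2.525 [  -8.    20.3    8.8    0.   -78.6 -102. ] [ 0.58059102 -0.24254789  0.29974662] [[-0.002, 0.342, 0.94], [0.0, 0.94, -0.342], [-1.0, -0.0, -0.002]] [-0.43  0.23  0.14] 0.9964420007640059
```

View pics/wrist1.png

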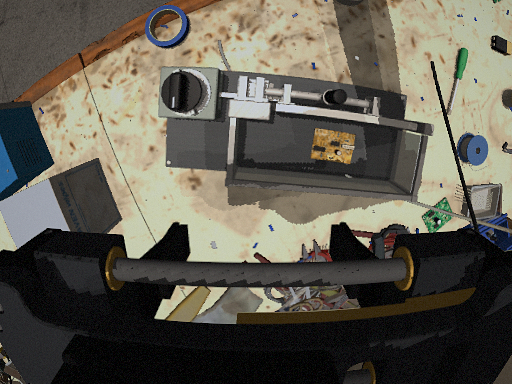

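The wrist view shows the knob at (182,92), its bar upright in the image. The bolt grip is at (335,97) and the keeper at (252,88). I'll zoom in and take a second vantage.

Run:
```python
from h import *
im=cv2.imread('pics/wrist1.png')
a=im[55:210,150:450]; cv2.imwrite('pics/z3.png',cv2.resize(a,None,fx=2.6,fy=2.6,interpolation=cv2.INTER_CUBIC))
a=im[60:130,150:260]; cv2.imwrite('pics/z4.png',cv2.resize(a,None,fx=7,fy=7,interpolation=cv2.INTER_CUBIC))
C=load('wrist',1); print(proj('wrist',[0.525,-.1378,.16],C), proj('wrist',[.457,-.302,.13],C))
# depth usage along axis: wrist depth point
d=np.load('pics/wrist1.npz')['d']; print(d[92,178:190], d[97,330:340])
```

```text
(np.float64(336.3996804680697), np.float64(96.8392493181132)) (np.float64(171.51933663990962), np.float64(91.570631223279))
[0.31069663 0.3104247  0.31236485 0.3191825  0.321926   0.32485214
 0.3303424  0.33593482 0.33710942 0.33721423 0.33744985 0.3378269 ] [0.29963163 0.29033905 0.2870853  0.28444725 0.28489023 0.28283215
 0.28472805 0.2844082  0.2841299  0.2843753 ]
```

View pics/z3.png

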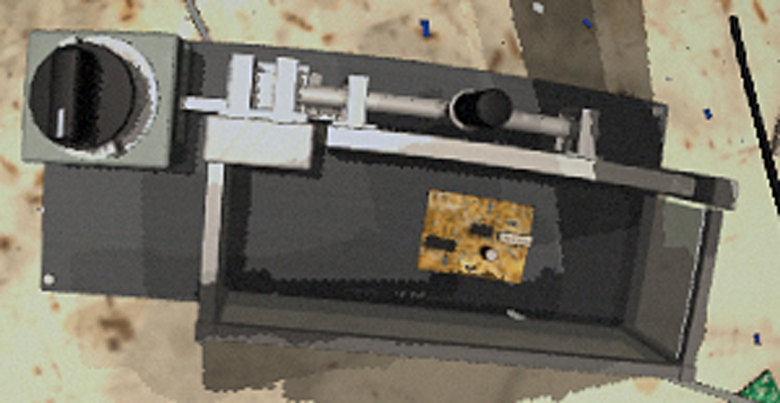

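View pics/z4.png

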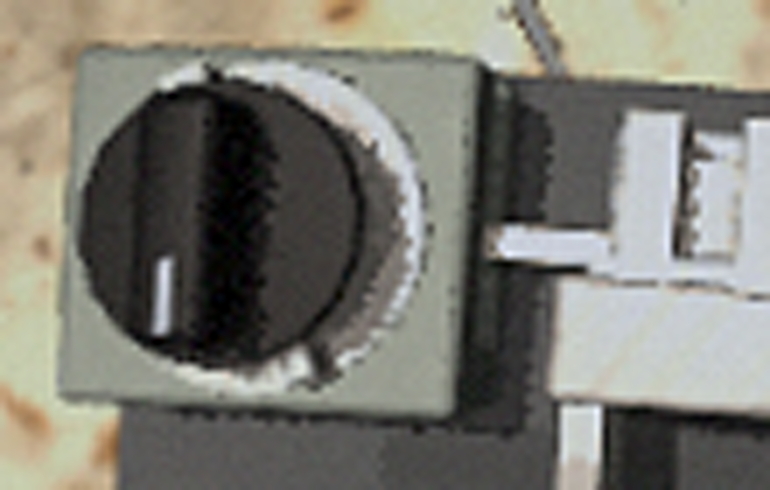

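Run:
```python
from h import *
C=load('wrist',1)
W=lambda u,v,z:onz('wrist',150+u/7,60+v/7,z,C)
print('bartop',W(172,222,.133)); print('disc',W(220,225,.105))
q=[W(82,48,.072),W(488,60,.072),W(460,415,.072),W(58,400,.072)]
q=np.array(q);print(q.mean(0)); 
for i in range(4):
    e=q[(i+1)%4]-q[i];print(np.linalg.norm(e),np.degrees(np.arctan2(e[1],e[0])))
a=W(175,88,.133);b=W(165,365,.133);e=b-a;print('bar',a,b,np.linalg.norm(e),np.degrees(np.arctan2(e[1],e[0])))
# grip top centre z3 coords
V=lambda u,v,z:onz('wrist',150+u/2.6,55+v/2.6,z,C)
print('griptop',V(485,107,.162))
# base plate corners z .01
for uv in [(665,103),(42,288)]: print(V(*uv,.01))
# gate top edge front z=.114..: cage rear screen, hinge post
for uv in [(330,128),(692,182)]: print('gate',V(*uv,.1))
```

```text
bartop [ 0.45904378 -0.29797132  0.133     ]
disc [ 0.45896024 -0.29726099  0.105     ]
[ 0.45868642 -0.29679493  0.072     ]
0.07892060128899636 64.66313297659839
0.06721748624553436 -25.128690971632313
0.07938743340584162 -114.3480000535563
0.06858744492202852 154.48705032082702
bar [ 0.43882217 -0.28974442  0.133     ] [ 0.48015676 -0.30758736  0.133     ] 0.04502131409615298 -23.34844855195787
griptop [ 0.52425084 -0.13794231  0.162     ]
[0.56308318 0.01738445 0.01      ]
[ 0.54426599 -0.38733429  0.01      ]
gate [ 0.51441084 -0.19509694  0.1       ]
gate [ 0.59475173 -0.02479513  0.1       ]
```

Knob axis: bar top, disc and housing agree on (0.459, -0.297). Cage yaw is about -25.2° from the housing, gate and bar. Bolt grip: the two views agree on about (0.5245, -0.1378). I'm moving above the knob with the jaws half open.

Request:
play_rows(
  plan=[
    [[3, -2.4, -2.4, 0.1, 0, 0], [6, -4.7, -4.8, 0.3, 0, 0], [9, -7.0, -7.2, 0.5, 0, 0], [11.5, -9.3, -9.6, 0.5, 0, 0], [14, -9.3, -9.6, 0.5, 0, 0]],
  ],
  hand=0.5,
)

```text
time_s: 3.2
tcp_pos: [0.456, -0.2943, 0.1614]
ee_rot: [[-0.0, 0.418, 0.908], [0.0, 0.908, -0.418], [-1.0, 0.0, -0.0]]
wrist_force: [0.5, -0.3, 0.3]
gripper_width: 0.541
```

```bash
python3 cap.py 2 wrist scene side
```

```text
3.2 [-15.7  17.2 -16.3  -0.  -56.6 -99. ] [ 0.45595815 -0.29425107  0.16141078] [[-0.0, 0.418, 0.908], [0.0, 0.908, -0.418], [-1.0, 0.0, -0.0]] [ 0.46 -0.32  0.25] 0.5409094504255317
```

View pics/wrist2.png

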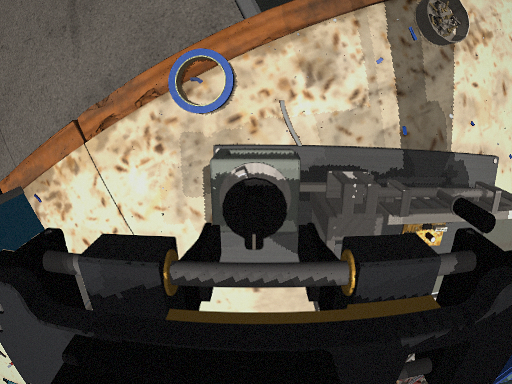

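View pics/side2.png

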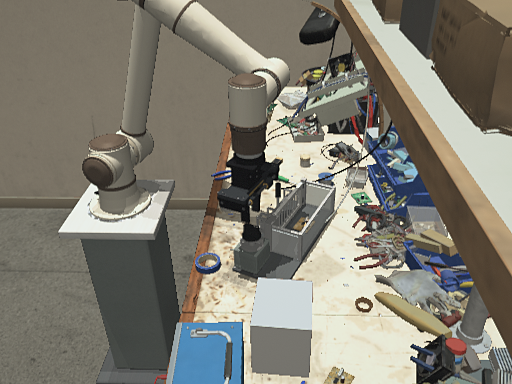

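Run:
```python
from h import *
im=cv2.imread('pics/wrist2.png')
a=im[135:265,190:320]; a=cv2.convertScaleAbs(a,alpha=2,beta=20); cv2.imwrite('pics/z5.png',cv2.resize(a,None,fx=4.5,fy=4.5,interpolation=cv2.INTER_CUBIC))
C=load('wrist',2)
print(proj('wrist',[.459,-.297,.133],C),proj('wrist',[.459,-.297,.105],C),proj('wrist',[.456,-.2943,.1614],C))
```

```text
(np.float64(256.486778690559), np.float64(225.95664423425401)) (np.float64(256.76320138005997), np.float64(211.61959430592356)) (np.float64(258.0865178538374), np.float64(238.97340148281165))
```

View pics/z5.png

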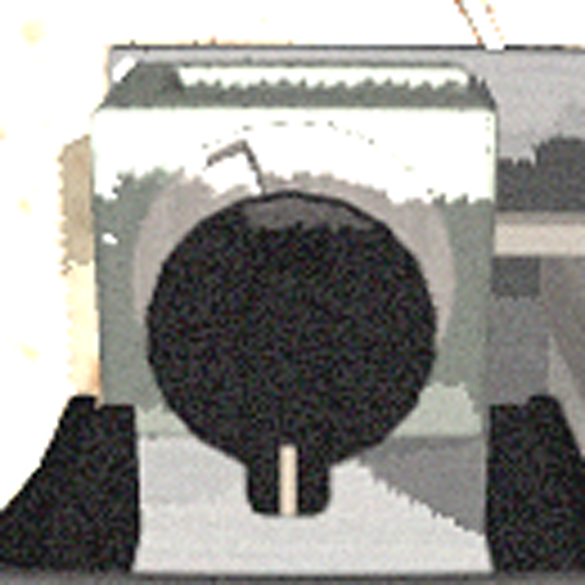

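Run:
```python
from h import *
C1=load('wrist',1);C=load('wrist',2)
print(onz('wrist',254.9,208.3,.105,C),onz('wrist',254,249.4,.133,C))
print('disc z by 2 views',tri(ray('wrist',181.4,92.1,C1),ray('wrist',254.9,208.3,C)))
s=r.sense();print(s['tcp_pos'])
y=s['ee_rot'][:,1]; print('along y err',[(q-s['tcp_pos'])@y for q in (onz('wrist',254.9,208.3,.105,C),onz('wrist',254,249.4,.133,C))],y@(np.array([.459,-.297,0])-s['tcp_pos']*[1,1,0]))
```

```text
[ 0.45586861 -0.29715208  0.105     ] [ 0.4750816 -0.3064605  0.133    ]
disc z by 2 views (array([ 0.45802143, -0.29848348,  0.09863112]), [np.float64(0.00025915296972579236), np.float64(0.00025915296972578444)])
[ 0.45740004 -0.29393645  0.16109524]
along y err [np.float64(-0.0035421828177876207), np.float64(-0.003994561225938395)] -0.0021165487106193535
```

Request:
play_rows(
  plan=[
    [[1.5, -0.2, 0, 0, 0, 0], [3, -0.2, 0, 0, 0, 0], [4.3, -0.2, 0, 0, 0, 0], [5.0, -0.2, 0, 0, 0, 0], [5.0, -0.2, 0, 0, 0, 0]],
  ],
)

```text
time_s: 3.98
tcp_pos: [0.4572, -0.2967, 0.1108]
ee_rot: [[-0.001, 0.419, 0.908], [0.0, 0.908, -0.419], [-1.0, -0.0, -0.001]]
wrist_force: [0.4, 1.0, 0.2]
gripper_width: 0.501
```

```bash
python3 cap.py 3 side wrist
python3 - <<'E'
from h import *
im=cv2.imread('pics/side3.png')[170:290,200:330]; im2=cv2.imread('pics/wrist3.png')[150:350,130:390]
cv2.imwrite('pics/z6.png',np.hstack([cv2.resize(im,(433,400),interpolation=cv2.INTER_CUBIC),cv2.resize(im2,(367,400))[:, :367]]))
E
```

```text
3.975 [-15.9  20.6 -19.5   0.  -49.9 -98.8] [ 0.45722181 -0.29671431  0.11082863] [[-0.001, 0.419, 0.908], [0.0, 0.908, -0.419], [-1.0, -0.0, -0.001]] [0.43 0.98 0.2 ] 0.5009815185934894
```

View pics/z6.png

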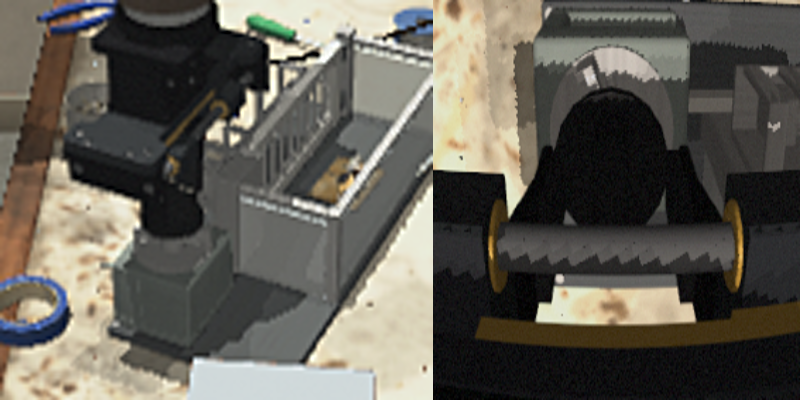

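The fingers straddle the knob bar, centred, with the tips about 5 mm above the disc. Closing on the bar.

Request:
play_rows(
  plan=[
    [[0.1, 0, 0, 0, 0, 0], [0.2, 0, 0, 0, 0, 0], [0.2, 0, 0, 0, 0, 0], [0.2, 0, 0, 0, 0, 0], [0.2, 0, 0, 0, 0, 0]],
  ],
  hand=0,
)

```text
time_s: 4.7
tcp_pos: [0.4567, -0.2986, 0.1097]
ee_rot: [[-0.002, 0.419, 0.908], [-0.002, 0.908, -0.419], [-1.0, -0.003, -0.0]]
wrist_force: [-2.9, -8.5, -1.7]
gripper_width: 0.153
```

Request:
play_rows(
  plan=[
    [[0.3, -0.2, 0, 0, 0, 0], [0.7, -0.2, 0, 0, 0, 0], [1.0, -0.2, 0, 0, 0, 0], [1.0, -0.2, 0, 0, 0, 0]],
  ],
)

```text
time_s: 5.2
tcp_pos: [0.4567, -0.2988, 0.1015]
ee_rot: [[-0.0, 0.418, 0.909], [-0.001, 0.909, -0.418], [-1.0, -0.001, 0.0]]
wrist_force: [-3.7, 1.4, 13.0]
gripper_width: 0.16
```

Request:
play_rows(
  plan=[
    [[0.1, 0, 0, -0.7, 0, 0], [0.1, 0, 0, -1.4, 0, 0], [0.1, 0, 0, -2.1, 0, 0], [0.1, 0, 0, -2.8, 0, 0], [0.1, 0, 0, -3.5, 0, 0]],
  ],
)

```text
time_s: 5.82
tcp_pos: [0.4567, -0.2988, 0.1015]
ee_rot: [[0.0, -0.183, 0.983], [-0.002, 0.983, 0.183], [-1.0, -0.002, -0.0]]
wrist_force: [-4.9, 3.0, 16.4]
gripper_width: 0.16
```

Request:
play_rows(
  plan=[
    [[0, 0, 0, -0.7, 0, 0], [0, 0, 0, -1.4, 0, 0], [0, 0, 0, -2.1, 0, 0], [0, 0, 0, -2.7, 0, 0], [0, 0, 0, -3.0, 0, 0]],
  ],
)

```text
time_s: 6.45
tcp_pos: [0.4567, -0.2989, 0.1015]
ee_rot: [[0.001, -0.647, 0.762], [-0.001, 0.762, 0.647], [-1.0, -0.001, -0.001]]
wrist_force: [-5.1, 2.6, 16.8]
gripper_width: 0.16
```

```bash
python3 cap.py 4 side scene wrist
python3 - <<'E'
from h import *
s=r.sense();print(s['moment'],np.degrees(np.arctan2(s['ee_rot'][1,1],s['ee_rot'][0,1])))
a=cv2.imread('pics/side4.png')[170:290,200:330]; b=cv2.imread('pics/wrist4.png')
cv2.imwrite('pics/z7.png',np.hstack([cv2.resize(a,(325,300)),cv2.resize(b,(400,300))]))
E
```

```text
6.45 [-16.1  21.3 -20.1   0.1 -48.5 -33.6] [ 0.45670132 -0.2989007   0.10146464] [[0.001, -0.647, 0.762], [-0.001, 0.762, 0.647], [-1.0, -0.001, -0.001]] [-5.09  2.64 16.84] 0.15952504003880924
[ 0.91956511  1.59551012 -0.63245614] 130.1837141307026
```

View pics/z7.png

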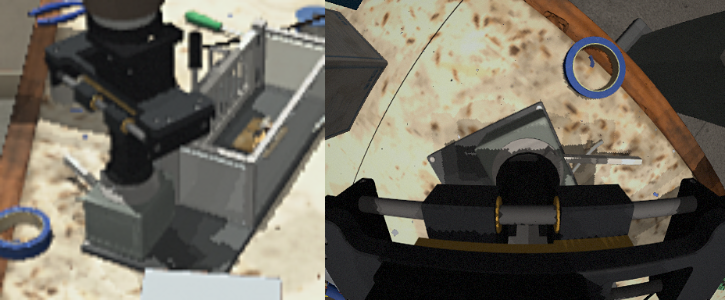

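The stop arm has swung to the front. The yaw moment of -0.63 Nm shows the knob is on its stop at about 65°. Releasing and rising.

Request:
play_rows(
  plan=[
    [[0, 0, 0, 0, 0, 0], [-0.2, 0, 0, 0.1, 0, 0], [-0.5, 0, 0, 0.1, 0, 0], [-0.8, 0, 0, 0.1, 0, 0], [-1.0, 0, 0, 0.1, 0, 0]],
  ],
  hand=0.5,
)

```text
time_s: 7.22
tcp_pos: [0.4559, -0.2981, 0.1079]
ee_rot: [[-0.002, -0.632, 0.775], [0.001, 0.775, 0.632], [-1.0, 0.002, -0.001]]
wrist_force: [-1.1, -0.0, 0.2]
gripper_width: 0.496
```

Request:
play_rows(
  plan=[
    [[-2, 0, 0, 0, 0, 0], [-5, 0, 0, 0, 0, 0], [-8, 0, 0, 0, 0, 0], [-11, 0, 0, 0, 0, 0], [-14, 0, 0, 0, 0, 0]],
  ],
)

```text
time_s: 7.85
tcp_pos: [0.456, -0.2982, 0.2489]
ee_rot: [[-0.002, -0.633, 0.775], [0.001, 0.775, 0.633], [-1.0, 0.002, -0.001]]
wrist_force: [0.4, -0.7, -0.9]
gripper_width: 0.501
```

```bash
python3 cap.py 5 side scene wrist
python3 - <<'E'
from h import *
a=cv2.imread('pics/side5.png')[160:290,200:350]; b=cv2.imread('pics/wrist5.png')
cv2.imwrite('pics/z8.png',np.hstack([cv2.resize(a,(346,300)),cv2.resize(b,(400,300))]))
E
```

```text
7.85 [-16.1  13.2  -8.3  -0.  -68.5 -34.6] [ 0.4560498  -0.29819603  0.24888491] [[-0.002, -0.633, 0.775], [0.001, 0.775, 0.633], [-1.0, 0.002, -0.001]] [ 0.42 -0.69 -0.9 ] 0.5011176884603457
```

View pics/z8.png

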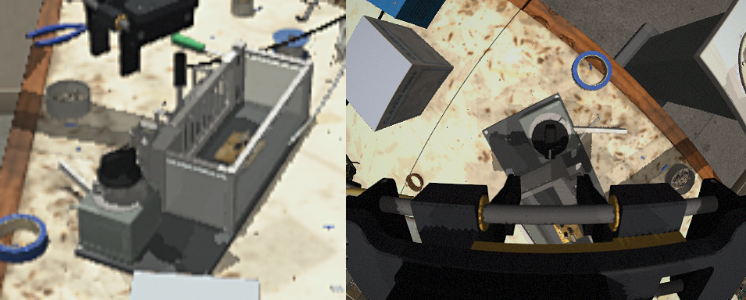

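The knob stays turned. Moving over to the bolt grip and rotating the jaws back along the gate.

Request:
play_rows(
  plan=[
    [[0, 1.6, 3.1, 1.0, 0, 0], [0, 3.3, 6.2, 2.0, 0, 0], [0, 4.9, 9.3, 3.0, 0, 0], [0, 6.5, 12.4, 4.0, 0, 0], [0, 8.1, 15.5, 5.0, 0, 0]],
  ],
  hand=0.6,
)

```text
time_s: 8.62
tcp_pos: [0.5248, -0.1365, 0.2467]
ee_rot: [[-0.004, 0.193, 0.981], [0.001, 0.981, -0.193], [-1.0, -0.0, -0.004]]
wrist_force: [0.7, -1.0, -0.4]
gripper_width: 0.597
```

Request:
play_rows(
  plan=[
    [[0, 0, 0, 0.8, 0, 0], [0.5, 0, 0, 1.4, 0, 0], [1.0, 0, 0, 1.4, 0, 0]],
  ],
)

```text
time_s: 9.0
tcp_pos: [0.5246, -0.1375, 0.2368]
ee_rot: [[-0.003, 0.418, 0.909], [0.0, 0.909, -0.418], [-1.0, -0.001, -0.003]]
wrist_force: [0.1, 1.0, -0.2]
gripper_width: 0.6
```

```bash
python3 cap.py 6 side scene wrist
python3 - <<'E'
from h import *
a=cv2.imread('pics/side6.png')[140:290,200:350]; b=cv2.imread('pics/wrist6.png')
cv2.imwrite('pics/z9.png',np.hstack([cv2.resize(a,(300,300)),cv2.resize(b,(400,300))]))
C=load('wrist',6);print(proj('wrist',[.5245,-.1375,.162],C))
E
```

```text
9.0 [   2.4   13.5   -9.8   -0.   -66.9 -117.1] [ 0.52460312 -0.13750634  0.23675229] [[-0.003, 0.418, 0.909], [0.0, 0.909, -0.418], [-1.0, -0.001, -0.003]] [ 0.1   1.03 -0.19] 0.6000085105799301
(np.float64(258.7038074600952), np.float64(199.58731238422715))
```

View pics/z9.png

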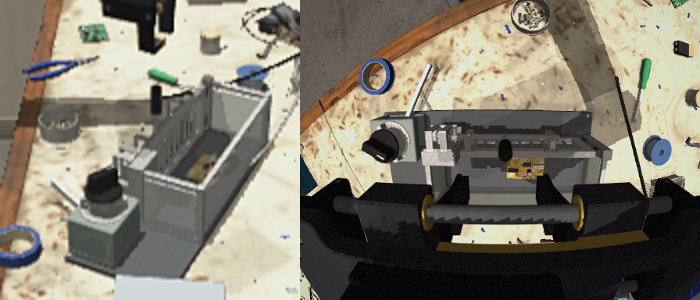

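View pics/wrist6.png

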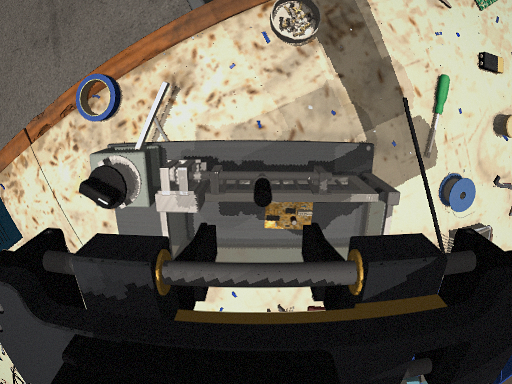

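Run:
```python
from h import *
im=cv2.imread('pics/wrist6.png'); m=((im.max(2)<45)*255).astype(np.uint8)[165:225,240:290]
n,l,s,c=cv2.connectedComponentsWithStats(m); print(s,c)
a=im[165:225,240:290]; cv2.imwrite('pics/z10.png',cv2.resize(cv2.convertScaleAbs(a,alpha=2,beta=10),None,fx=9,fy=9,interpolation=cv2.INTER_NEAREST))
C1=load('wrist',1);C=load('wrist',6)
for v in (197,199,201): print(tri(ray('wrist',336.5,96.2,C1),ray('wrist',262.5,v,C)), onz('wrist',262.5,v,.162,C))
```

```text
[[   0    0   50   60 2207]
 [   0    0   50    7  287]
 [  14   13   18   29  438]
 [   5   38    1    1    1]
 [   0   41    1    1    1]
 [   4   43    1    1    1]
 [  46   43    4    5   18]
 [  27   51   12    4   47]] [[24.6511101  32.78432261]
 [24.34146341  2.63414634]
 [22.1803653  27.3630137 ]
 [ 5.         38.        ]
 [ 0.         41.        ]
 [ 4.         43.        ]
 [47.5        45.22222222]
 [32.55319149 52.5106383 ]]
(array([ 0.52557919, -0.13521695,  0.15318506]), [np.float64(0.0009112331517459764), np.float64(0.0009112331517460069)]) [ 0.52375381 -0.13365799  0.162     ]
(array([ 0.52578271, -0.13579483,  0.15656225]), [np.float64(0.0013992765799721429), np.float64(0.0013992765799720256)]) [ 0.5253586  -0.13438958  0.162     ]
(array([ 0.52597466, -0.13636097,  0.1598953 ]), [np.float64(0.0018758761683429907), np.float64(0.0018758761683430412)]) [ 0.5269706  -0.13512436  0.162     ]
```

View pics/z10.png

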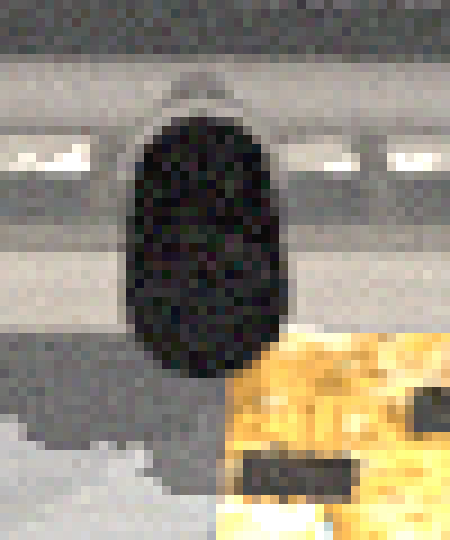

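The grip top shows at (263,198), which puts the axis at about (0.5255, -0.135), 2.5 mm along tool y. Descending.

Request:
play_rows(
  plan=[
    [[3, 0.25, 0, 0, 0, 0], [6, 0.25, 0, 0, 0, 0], [8.5, 0.25, 0, 0, 0, 0], [10.5, 0.25, 0, 0, 0, 0], [11.3, 0.25, 0, 0, 0, 0]],
  ],
)

```text
time_s: 9.78
tcp_pos: [0.5258, -0.1357, 0.1244]
ee_rot: [[-0.002, 0.418, 0.908], [-0.0, 0.908, -0.418], [-1.0, -0.001, -0.002]]
wrist_force: [-0.0, -0.0, 0.6]
gripper_width: 0.601
```

Request:
play_rows(
  plan=[
    [[0, 0, 0, 0, 0, 0], [0, 0, 0, 0, 0, 0], [0, 0, 0, 0, 0, 0], [0, 0, 0, 0, 0, 0], [0, 0, 0, 0, 0, 0]],
  ],
  hand=0,
)

```text
time_s: 10.4
tcp_pos: [0.5267, -0.1355, 0.1259]
ee_rot: [[0.001, 0.419, 0.908], [-0.0, 0.908, -0.419], [-1.0, 0.0, 0.001]]
wrist_force: [-0.6, -0.1, 1.4]
gripper_width: 0.171
```

```bash
python3 cap.py 7 side scene wrist
python3 - <<'E'
from h import *
a=cv2.imread('pics/side7.png')[140:290,200:350]; b=cv2.imread('pics/wrist7.png')
cv2.imwrite('pics/z11.png',np.hstack([cv2.resize(a,(300,300)),cv2.resize(b,(400,300))]))
E
```

```text
10.4 [   2.7   19.5  -18.7    0.   -51.8 -117.4] [ 0.52668652 -0.13553868  0.12594338] [[0.001, 0.419, 0.908], [-0.0, 0.908, -0.419], [-1.0, 0.0, 0.001]] [-0.58 -0.06  1.37] 0.1709769531349895
```

View pics/z11.png

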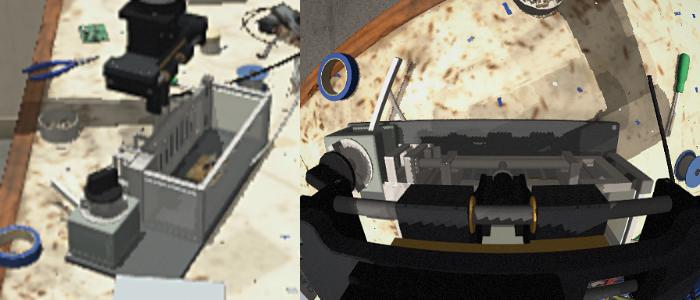

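Opening 0.171, about 15 mm, so the grip is held. Lifting 12.5 mm.

Request:
play_rows(
  plan=[
    [[-0.3, 0, 0, 0, 0, 0], [-0.7, 0, 0, 0, 0, 0], [-1.0, 0, 0, 0, 0, 0], [-1.25, 0, 0, 0, 0, 0], [-1.25, 0, 0, 0, 0, 0]],
  ],
)

```text
time_s: 11.18
tcp_pos: [0.5266, -0.1355, 0.1383]
ee_rot: [[0.0, 0.419, 0.908], [0.0, 0.908, -0.419], [-1.0, 0.0, 0.0]]
wrist_force: [1.0, 0.3, -1.7]
gripper_width: 0.173
```

```bash
python3 cap.py 8 side wrist scene
python3 - <<'E'
from h import *
a=cv2.imread('pics/side8.png')[170:270,230:330]; b=cv2.imread('pics/side7.png')[170:270,230:330]
cv2.imwrite('pics/z12.png',np.hstack([cv2.resize(b,(390,390),interpolation=cv2.INTER_CUBIC),cv2.resize(a,(390,390),interpolation=cv2.INTER_CUBIC)]))
a=cv2.imread('pics/wrist8.png')[170:270,120:320];cv2.imwrite('pics/z13.png',cv2.resize(a,None,fx=4,fy=4,interpolation=cv2.INTER_CUBIC))
E
```

```text
11.175 [   2.7   18.7  -17.9   -0.   -53.4 -117.4] [ 0.52659137 -0.13547651  0.13829015] [[0.0, 0.419, 0.908], [0.0, 0.908, -0.419], [-1.0, 0.0, 0.0]] [ 1.03  0.3  -1.68] 0.1734098465027741
```

View pics/z12.png

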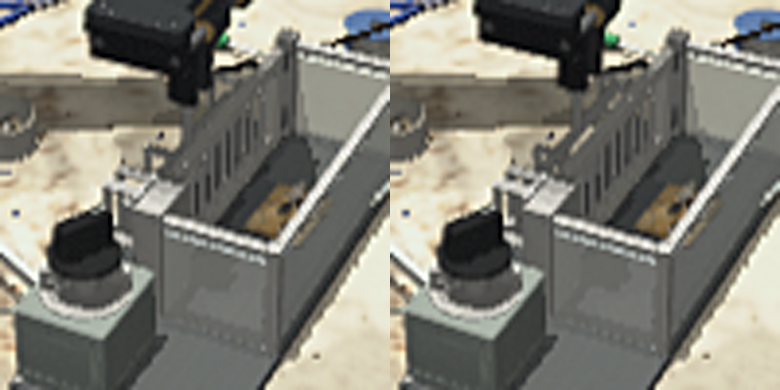

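View pics/z13.png

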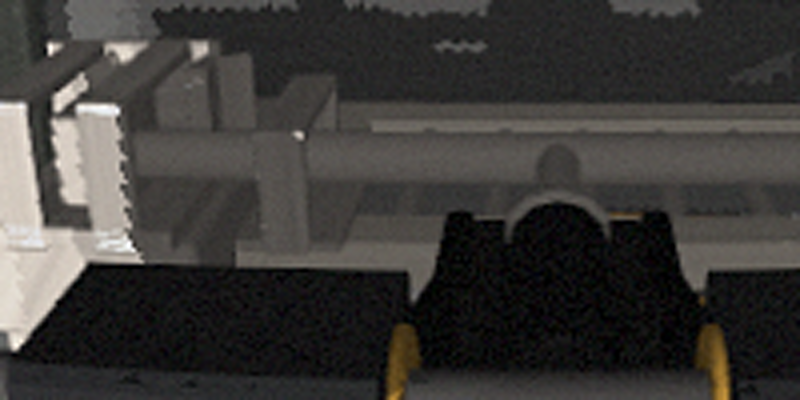

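The bolt came up with the hand: the weight shows at -1.7 N with no stop load. Drawing it 4 cm towards the hinge.

Request:
play_rows(
  plan=[
    [[0, 0.8, 0, 0, 0, 0], [0, 1.6, 0, 0, 0, 0], [0, 2.4, 0, 0, 0, 0], [0, 3.2, 0, 0, 0, 0], [0, 4.0, 0, 0, 0, 0]],
  ],
)

```text
time_s: 11.95
tcp_pos: [0.5436, -0.0986, 0.138]
ee_rot: [[0.0, 0.419, 0.908], [-0.0, 0.908, -0.419], [-1.0, -0.0, 0.0]]
wrist_force: [0.8, -1.9, -1.4]
gripper_width: 0.175
```

```bash
python3 cap.py 9 wrist
python3 - <<'E'
from h import *
a=cv2.imread('pics/wrist9.png')[150:290,80:320];cv2.imwrite('pics/z14.png',cv2.resize(a,None,fx=3.3,fy=3.3,interpolation=cv2.INTER_CUBIC))
E
```

```text
11.95 [   6.5   19.5  -16.7    0.   -53.8 -121.3] [ 0.54361632 -0.09862186  0.13800522] [[0.0, 0.419, 0.908], [-0.0, 0.908, -0.419], [-1.0, -0.0, 0.0]] [ 0.79 -1.89 -1.42] 0.17454977609981714
```

View pics/z14.png

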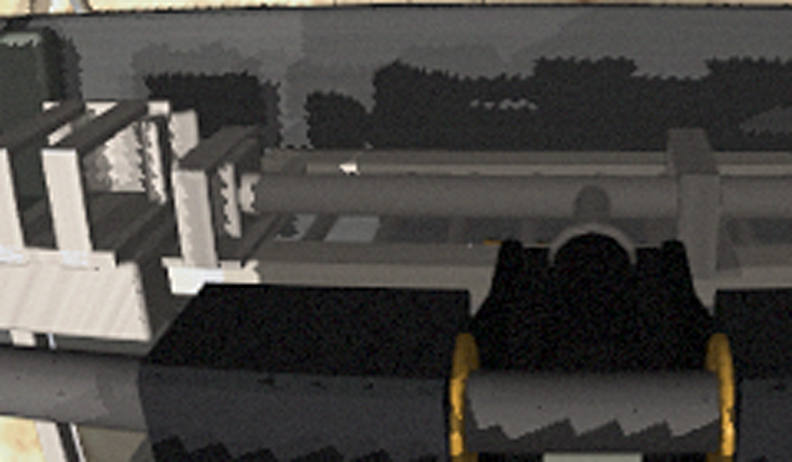

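Run:
```python
import numpy as np
a=np.array([-1.9,-9.7])
for t in np.arange(1,11)*.036:
    c,s=np.cos(t),np.sin(t);x=a[0]*c+a[1]*s-a[0];y=-a[0]*s+a[1]*c-a[1];print(round(t,3),'y',round(y,2),'z',round(x,2),'rot',round(np.degrees(t)/10,2))
```

```text
0.036 y 0.07 z -0.35 rot 0.21
0.072 y 0.16 z -0.69 rot 0.41
0.108 y 0.26 z -1.03 rot 0.62
0.144 y 0.37 z -1.37 rot 0.83
0.18 y 0.5 z -1.71 rot 1.03
0.216 y 0.63 z -2.03 rot 1.24
0.252 y 0.78 z -2.36 rot 1.44
0.288 y 0.94 z -2.68 rot 1.65
0.324 y 1.11 z -2.99 rot 1.86
0.36 y 1.29 z -3.3 rot 2.06
```

Request:
play_rows(
  plan=[
    [[0, 0.07, -0.35, 0.21, 0, 0], [0, 0.16, -0.69, 0.41, 0, 0], [0, 0.26, -1.03, 0.62, 0, 0], [0, 0.37, -1.37, 0.83, 0, 0], [0, 0.5, -1.71, 1.03, 0, 0]],
  ],
)

```text
time_s: 12.62
tcp_pos: [0.5307, -0.0871, 0.1384]
ee_rot: [[0.002, 0.575, 0.818], [0.0, 0.818, -0.575], [-1.0, 0.001, 0.002]]
wrist_force: [3.0, -1.6, -2.6]
gripper_width: 0.175
```

```bash
python3 cap.py 10 wrist scene
python3 - <<'E'
from h import *
a=cv2.imread('pics/wrist10.png');b=cv2.imread('pics/scene10.png')[110:240,165:340];cv2.imwrite('pics/z15.png',np.hstack([cv2.resize(a,(400,300)),cv2.resize(b,(400,300),interpolation=cv2.INTER_CUBIC)]))
E
```

```text
12.625 [   8.    18.1  -18.8    0.   -53.  -133.1] [ 0.5307354  -0.08709178  0.13840756] [[0.002, 0.575, 0.818], [0.0, 0.818, -0.575], [-1.0, 0.001, 0.002]] [ 3.03 -1.65 -2.6 ] 0.17471490771275167
```

View pics/z15.png

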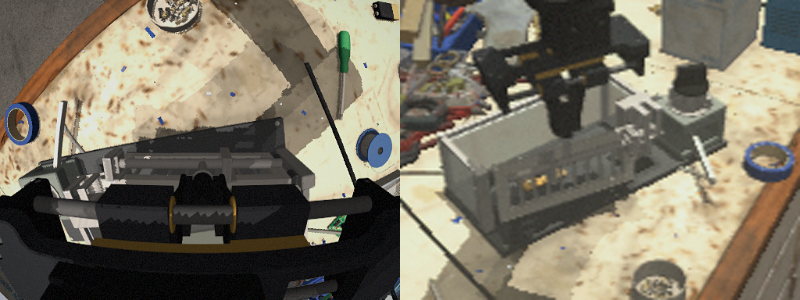

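The gate is opening with the hand; the 3.4 N pull matches the spring. Continuing to about 0.36 rad.

Request:
play_rows(
  plan=[
    [[0, 0.07, -0.35, 0.21, 0, 0], [0, 0.16, -0.69, 0.41, 0, 0], [0, 0.26, -1.03, 0.62, 0, 0], [0, 0.37, -1.37, 0.83, 0, 0], [0, 0.5, -1.71, 1.03, 0, 0]],
  ],
)

```text
time_s: 13.35
tcp_pos: [0.5194, -0.0737, 0.1384]
ee_rot: [[0.002, 0.711, 0.703], [-0.001, 0.703, -0.711], [-1.0, 0.001, 0.001]]
wrist_force: [3.6, -3.1, -2.5]
gripper_width: 0.173
```

Request:
play_rows(
  plan=[
    [[0, 0, 0, 0, 0, 0], [0, 0, 0, 0, 0, 0], [0, 0, 0, 0, 0, 0]],
  ],
)

```text
time_s: 13.72
tcp_pos: [0.5193, -0.0736, 0.1383]
ee_rot: [[0.001, 0.711, 0.703], [0.0, 0.703, -0.711], [-1.0, 0.001, 0.001]]
wrist_force: [3.3, -1.8, -2.0]
gripper_width: 0.175
```

```bash
python3 cap.py 11 wrist scene side
python3 - <<'E'
from h import *
a=cv2.imread('pics/side11.png')[150:290,200:350];b=cv2.imread('pics/scene11.png')[110:240,165:340];cv2.imwrite('pics/z16.png',np.hstack([cv2.resize(a,(400,373),interpolation=cv2.INTER_CUBIC),cv2.resize(b,(400,373),interpolation=cv2.INTER_CUBIC)]))
s=r.sense();h=np.array([.602,-.018]);d=s['tcp_pos'][:2]-h;d0=np.array([.5436,-.0986])-h
print(np.linalg.norm(d),np.linalg.norm(d0),np.arctan2(*d0[::-1])-np.arctan2(*d[::-1]))
E
```

```text
13.725 [   9.7   16.9  -20.5    0.   -52.5 -145. ] [ 0.51930945 -0.07361044  0.13826075] [[0.001, 0.711, 0.703], [0.0, 0.703, -0.711], [-1.0, 0.001, 0.001]] [ 3.31 -1.76 -2.  ] 0.17490422120352106
0.09971954355033474 0.09953351194447024 0.3522663076148258
```

View pics/z16.png

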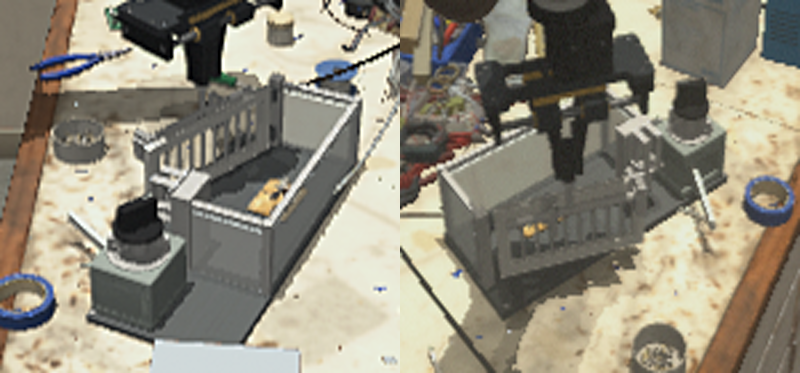

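View pics/wrist11.png

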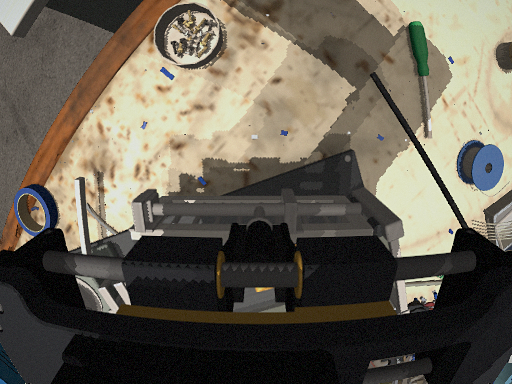

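Run:
```python
from h import *
C=load('side',11); p=onz('side',200+152*.375,150+143*.375,.114,C); h=np.array([.602,-.018]); d=p[:2]-h
print(p,np.linalg.norm(d),'swing',np.radians(-115.2)-np.arctan2(d[1],d[0]))
s=r.sense();print(s['time_s'],s['joint_velocities'].round(3),s['wrist_force'],s['gripper_width'])
r.finish_job()
```

```text
[ 0.46642902 -0.17323032  0.114     ] 0.2060969273564637 swing 0.2780738695072156
13.875 [ 0.003 -0.037 -0.176  0.019  0.002 -0.138] [ 3.52975562 -2.67554421 -0.95535005] 0.17659204256073008
the job is handed in; nothing more can be done
```

I handed the job in at 13.9 s of the 45 s allowed; the hand-in gave no verdict.

- **Knob:** I pressed it about 8 mm, which put it at its bottom stop, and turned it counter-clockwise about 65°. A yaw moment of 0.63 Nm showed it was against its stop. After I let go it stayed turned, and the stop arm points to the front.
- **Bolt:** I gripped it, lifted it about 12 mm and drew it back about 41 mm. The wrist picture showed its nose clear of the keeper.
- **Gate:** I pulled it ajar along an arc around the hinge while still gripping the bolt.

**Last checks:**
- **Grip:** the opening of 0.175 (about 15 mm) shows the fingers still on the bolt. The hand was still and a steady pull of about 4 N held the gate against its spring.
- **Gate angle:** the two estimates disagree. The hand's path gives 0.35 rad, a gap of about 7 cm. A single rough pixel of the free edge in the side view gives 0.28 rad. Both lie within 0.20 to 0.52 rad.
- **Cage yaw:** it measured about -0.44 rad, outside the -0.35 to 0.05 stated. The housing, gate and bar edges agreed on it, and I worked from the measured value.
- **Other things on the bench:** in the last pictures the tape roll, tin and board looked untouched. I did not measure their positions, and I did not check the others separately.

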